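# Touch-test the cured nails of a practice hand

## Robot

A 7-joint arm with a two-finger parallel gripper is mounted at the origin on the work surface. World frame = base frame: x ahead of the robot, y to its left, z up, the work surface at z = 0. Lengths are in m, angles in rad, forces in N, time in s.
With the tool pointing down it reaches from about 0.425 to 0.875 m from the base axis. Payload 4.7 kg.
Tool frame: the origin (TCP) lies where the fingers leave the gripper's body, on its centre line; the fingertips stand 70 mm ahead of it and the grasp point (between the pads) lies 51 mm ahead of it; z points along the fingers, y is the line along which they close (so a half turn about z gives the same grasp; the last joint's range is limited). The gripper opens to 87 mm and grips with 3 to 60 N. Pads are 19 mm wide; open, the fingers measure 117 mm over their backs; the gripper's body (75 mm by 190 mm) begins 51 mm behind the grasp point.
Start: joints at [1.122, 0.321, -0.07, 1.45, 0.023, 1.371, -0.057], TCP at [0.29, -0.582, 0.292] pointing down, gripper open.
Joint ranges: [-2.86, 2.86], [-0.3, 2.09], [-1.38, 1.24], [0.06, 2.45], [-1.56, 4.7], [0.09, 2.05], [-2.69, 2.69]. Speed limits (rad/s): [2.57, 2.57, 3.14, 3.14, 3.14, 3.14, 3.14].

## Interface

Orientations are given as a rotation vector (axis times angle).
In Python, from bench import ctrl gives the robot as it stands.
- The arm moves only by the tool play_rows, never from a script. Its argument "increments" is a list that holds one entry, the list of rows, each a list of 7 numbers: the shift along the tool's x, y, z as a fraction of full scale, then the turn, a rotation vector about the tool's x, y, z as a fraction of full scale, then the gripper command: -1 is shut, 1 is fully open, values between are in proportion. A call has 1 to 8 rows; each row is the pose to reach, as a shift and turn from the pose commanded when the call began, along the tool's axes at that moment; what a row does not reach only later rows make up. Full scale, the value 1, is 0.1 m for a shift and 90 degrees for a turn. A row lasts 1/10 s, in which the tool goes at most 50 mm and 8.59 degrees, less where a joint would pass 70% of its speed; a pose out of reach is approached as far as the arm can. A call with a number of a shift or a turn outside -1 to 1 is refused whole. A call with a gripper value outside its range is refused whole. The fingers move at their own pace and stop on an object; "squeeze" is the grip in N (left out, the last holds). Time passes only in rows, so rows that repeat a pose let the fingers close. It gives the time, the measured TCP pose, the force, the opening and the grip force at its end, in the units of the state.
- ctrl.get_state(): the state, without advancing time (a new reading comes with each control period).
- ctrl.get_image(name): name is "scene" or "top"; returns the picture (384x512x3 uint8, red, green, blue); there is no depth.
- ctrl.get_calibration(name): a dict with "vertical_fov" (degrees; the focal length in pixels is half the picture's height over the tangent of half this angle, whatever the lens; pixels are square), "cx", "cy" (the principal point, pixels), "R" (3x3) and "t" (3): a world point X has camera coordinates R X + t. Camera axes: x right, y down, z forward; pixel columns grow to the right and rows downward; lengths in m; the calibration is good to about 2 mm. A picture is of the moment at which its call begins. get_calibration takes no time and is no camera call.
- ctrl.close_job(): hands the job in; it is judged then, once.
The state is a dict: "time": time; "joint_positions": joint angles; "qd": joint speeds; "joint_torque": joint torques, N m; "position": TCP position; "tool_rot": TCP orientation; "ft_force": force on the tool from outside, world axes, zero at the start; "torque": the same for the moment, N m; "grip_width": opening from 0.0 (shut) to 1.0 (fully open); "grip_force": force on a finger pad.
Only numpy, scipy, OpenCV 4.12 (cv2) and the standard library are available. Lean on these libraries where they do the work, as an engineer would, in place of code of your own. Each camera call takes 0.05 s, during which the arm holds its last target. There are 200 camera calls.

## Task

The gel on the four fingernails of the practice hand has been cured; the thumbnail is still wet. Test the four for tackiness with a light fingertip touch from above: first the little finger's nail, then the ring, the middle and the index finger's, one nail at a time, resting on each for a moment and lifting clear of the hand before the next. Don't touch the thumbnail, don't press hard, and don't pinch, lift or shift the hand or disturb the things round it.

Things in the scene. Friction and masses are not known exactly. Their poses are not given: they have to be found in the camera images.
- practice_hand: life-size right practice hand, palm down, fingers spread, on a stem over a grey base plate 220 x 150 x 12 mm; loose, 0.7 to 1 kg. Origin: centre of the plate's underside, on the desk; z up. Fingers point to its -x (roughly to the robot), wrist to +x (its end 128 mm out); thumb on the -y side, then index, middle, ring, and little finger at +y. Knuckles 72 mm high. Neighbouring nail middles lie 37 to 45 mm apart
- nail_little: off-white false nail of the little finger (the shortest finger, at the hand's +y edge), 22 mm long, 11 mm wide, slightly arched across. Origin: middle of its upper surface, about 66 mm above the desk; its x axis runs along the finger, free end to -x, which slopes down 8 degrees; z is normal to the nail. Fingers are 16 to 19 mm thick
- finger_little (a joint): downward bend of the flexible little finger at its knuckle, rad: 0 at rest, 0.16 at its stop. The nail sinks about 65 mm per rad and pushes back with about 0.7 N per mm, springing back when let go
- nail_ring: off-white false nail of the ring finger (between little and middle finger), 25 mm long, 13 mm wide, slightly arched across. Origin: middle of its upper surface, about 66 mm above the desk; its x axis runs along the finger, free end to -x, which slopes down 8 degrees; z is normal to the nail. Fingers are 16 to 19 mm thick
- finger_ring (a joint): downward bend of the flexible ring finger at its knuckle, rad: 0 at rest, 0.16 at its stop. The nail sinks about 82 mm per rad and pushes back with about 0.7 N per mm, springing back when let go
- nail_middle: off-white false nail of the middle finger (the longest finger), 26 mm long, 13 mm wide, slightly arched across. Origin: middle of its upper surface, about 66 mm above the desk; its x axis runs along the finger, free end to -x, which slopes down 8 degrees; z is normal to the nail. Fingers are 16 to 19 mm thick
- finger_middle (a joint): downward bend of the flexible middle finger at its knuckle, rad: 0 at rest, 0.16 at its stop. The nail sinks about 88 mm per rad and pushes back with about 0.7 N per mm, springing back when let go
- nail_index: off-white false nail of the index finger (next to the thumb), 25 mm long, 13 mm wide, slightly arched across. Origin: middle of its upper surface, about 66 mm above the desk; its x axis runs along the finger, free end to -x, which slopes down 8 degrees; z is normal to the nail. Fingers are 16 to 19 mm thick
- finger_index (a joint): downward bend of the flexible index finger at its knuckle, rad: 0 at rest, 0.16 at its stop. The nail sinks about 80 mm per rad and pushes back with about 0.7 N per mm, springing back when let go
- nail_thumb: off-white false nail of the thumb, 26 mm long, 16 mm wide, wet: not to be touched. Origin: middle of its upper surface, about 58 mm above the desk; about 80 mm from the index nail's middle
- gel_bottle: closed gel bottle, dark, 30 mm in diameter, 76 mm tall, standing beside the hand; origin at the centre of its underside
- dappen_dish: small glass dish, 38 mm across, 24 mm high, beside the hand; origin at the centre of its underside
- buffer_block: grey buffing block 95 x 26 x 26 mm lying in front of the fingertips, long side along its x; origin at the centre of its underside
- cuticle_pusher: steel cuticle pusher, 139 mm long, 9 mm thick, lying beside the wrist, along its x; origin on the desk below the middle of its handle
Things that resemble listed ones, but are neither listed nor needed, are in the scene too. What is shaped like the gel_bottle but green or turquoise is not meant.

How it is judged:
On the way, in this order (a step that is already met when the one before it is completed fails the run):
1. the little fingernail, and no other nail, is touched from above and gives a little (contact force between nail_little and the fingers above 0.5 N and value of joint finger_little above 0.004 rad and contact force between each of nail_ring, nail_middle, nail_index and the fingers below 0.2 N), for 0.1 s.
2. the robot is lifted clear of the hand (contact force between practice_hand and the fingers below 0.05 N and contact force between practice_hand and the arm below 0.05 N), for 0.1 s.
3. the ring fingernail, and no other nail, is touched from above and gives a little (contact force between nail_ring and the fingers above 0.5 N and value of joint finger_ring above 0.004 rad and contact force between each of nail_little, nail_middle, nail_index and the fingers below 0.2 N), for 0.1 s.
4. the robot is lifted clear of the hand (all of step 2), for 0.1 s.
5. the middle fingernail, and no other nail, is touched from above and gives a little (contact force between nail_middle and the fingers above 0.5 N and value of joint finger_middle above 0.004 rad and contact force between each of nail_little, nail_ring, nail_index and the fingers below 0.2 N), for 0.1 s.
6. the robot is lifted clear of the hand (all of step 4), for 0.1 s.
7. the index fingernail, and no other nail, is touched from above and gives a little (contact force between nail_index and the fingers above 0.5 N and value of joint finger_index above 0.004 rad and contact force between each of nail_little, nail_ring, nail_middle and the fingers below 0.2 N), for 0.1 s.
At the end, for the whole second after the job is handed in: All four nails were touched in order; every finger has sprung back (bend under 0.02 rad); the hand stands flat on its plate (tilt under 0.05 rad) within 20 mm of where it was, at rest; the bottle, dish, buffing block and pusher are within 20 mm of where they were, the bottle upright (value of joint each of finger_little, finger_ring, finger_middle, finger_index below 0.02 rad and distance of each of practice_hand, gel_bottle, dappen_dish, buffer_block, cuticle_pusher from where it was at the start of the episode below 0.02 m and angle between practice_hand's own z axis and vertical below 0.05 rad and linear speed of practice_hand below 0.02 m/s and angle between gel_bottle's own z axis and vertical below 0.1 rad).
It fails at once if the practice hand is pressed or struck with more than 10 N (contact force between practice_hand and the fingers above 10 N or contact force between practice_hand and the arm above 10 N).
It fails at once if the wet thumbnail is touched (contact force between nail_thumb and the fingers above 0.2 N or contact force between nail_thumb and the arm above 0.2 N).
It fails at once if the practice hand is lifted, tipped or shoved (more than 8 mm up, 0.1 rad, 20 mm) (height (world z) of practice_hand above 0.008 m or angle between practice_hand's own z axis and vertical above 0.1 rad or distance of practice_hand from where it was at the start of the episode above 0.02 m).
It fails at once if a thing lying round the hand is moved more than 20 mm or tipped over (distance of any of gel_bottle, dappen_dish, buffer_block, cuticle_pusher from where it was at the start of the episode above 0.02 m or angle between gel_bottle's own z axis and vertical above 0.3 rad).
It also fails if it takes over 51 s, if anything falls off the work surface, if the arm or the gripper's body presses on something with over 40 N, if the wrist force passes 120 N, or if a joint passes its speed limit or range.

## Working session

There is one attempt and no reset: what is moved stays moved. The work goes in short steps, Python scripts to look and compute and a tool call to move; the robot and the scene stay as the last step left them, time stands still between calls to the robot, and variables do not carry over. Pictures are saved under pics/ and viewed, at most 10 in all, crops included, and the job is handed in when it is done.

Besides the shell and the picture viewer there is one more tool, called after "Emit:" by a JSON object that holds its "fn" and its "kwargs", one argument or row to a line. play_rows: Moves the arm, as the interface text tells. Shift numbers are shares of 0.1 m and turn numbers shares of 90 degrees, none past 1 either way. Its arguments: {"type":"object","properties":{"increments":{"type":"array"},"squeeze":{"type":"number"}},"required":["increments"]}

```bash
mkdir -p pics
python3 - <<'E'
from bench import ctrl
import cv2
for n in("scene","top"):
    cv2.imwrite(f"pics/{n}0.png",cv2.cvtColor(ctrl.get_image(n),cv2.COLOR_RGB2BGR))
    print(ctrl.get_calibration(n))
print(ctrl.get_state())
E
```

```text
{'vertical_fov': 45.982106193273246, 'cx': 252.9237304424676, 'cy': 194.15473465796256, 'R': array([[ 0.61756938,  0.78642715,  0.01184936],
       [ 0.52649933, -0.40216595, -0.74904005],
       [-0.58430003,  0.46882288, -0.66241874]]), 't': array([-0.37152307, -0.25009774,  1.26481836])}
{'vertical_fov': 46.264632614843165, 'cx': 259.13155813243645, 'cy': 185.35232199171907, 'R': array([[ 0.01506162, -0.99986778, -0.0061294 ],
       [-0.98806897, -0.01394364, -0.15337954],
       [ 0.1532738 ,  0.00836642, -0.98814834]]), 't': array([0.02460149, 0.60865755, 0.75348169])}
{'time': 0.1, 'joint_positions': array([ 1.1220963 ,  0.32174474, -0.07007408,  1.4515461 ,  0.02262201,
        1.37083204, -0.05687764]), 'qd': array([-0.00017359, -0.00351283,  0.00037493, -0.00354712, -0.00132585,
        0.00107339,  0.00097909]), 'joint_torque': array([-3.79529301e-04, -4.92573094e+01, -4.06007599e-01, -3.13397563e+01,
       -6.40005595e-02,  3.95962363e-02,  9.05048273e-05]), 'position': array([ 0.28997542, -0.58130593,  0.29127687]), 'tool_rot': array([-3.05621999e+00, -7.20179960e-01,  8.09371312e-04]), 'ft_force': array([0.46945001, 1.01457494, 0.3403686 ]), 'torque': array([-0.00131155,  0.01772112,  0.01617188]), 'grip_force': 0.0, 'grip_width': 0.998669707868106}
```

View pics/scene0.png

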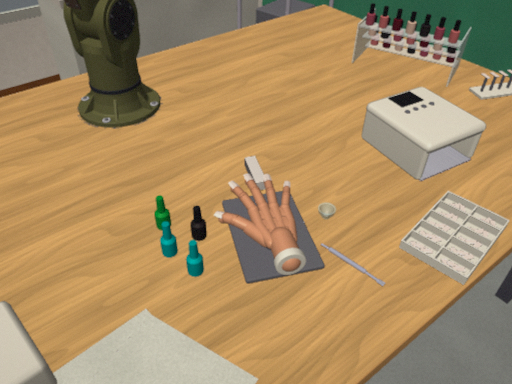

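View pics/top0.png

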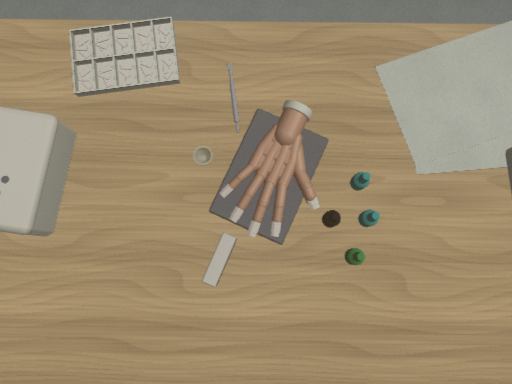

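Top view: little nail ≈(227,190), ring (237,214), middle (254,228), index (276,229), thumb (313,202). The dark bottle is at (332,218), dish (203,155), block (220,260) and pusher (234,97). The scene view shows the same hand, with the thumb at (219,217) and the fingertips at (232-287,178-187). I'll enlarge both views.

Run:
```python
import cv2
a=cv2.imread("pics/scene0.png")[165:240,205:305]; b=cv2.imread("pics/top0.png")[175:245,210:330]
cv2.imwrite("pics/sc.png",cv2.resize(a,None,fx=8,fy=8,interpolation=cv2.INTER_CUBIC))
cv2.imwrite("pics/tc.png",cv2.resize(b,None,fx=6.6666667,fy=6.6666667,interpolation=cv2.INTER_CUBIC))
```

```text
(no output)
```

View pics/sc.png

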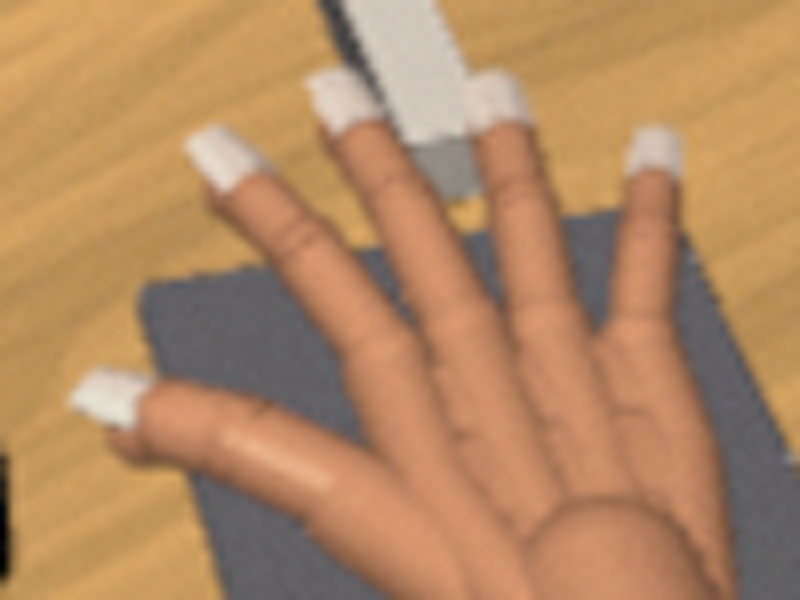

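View pics/tc.png

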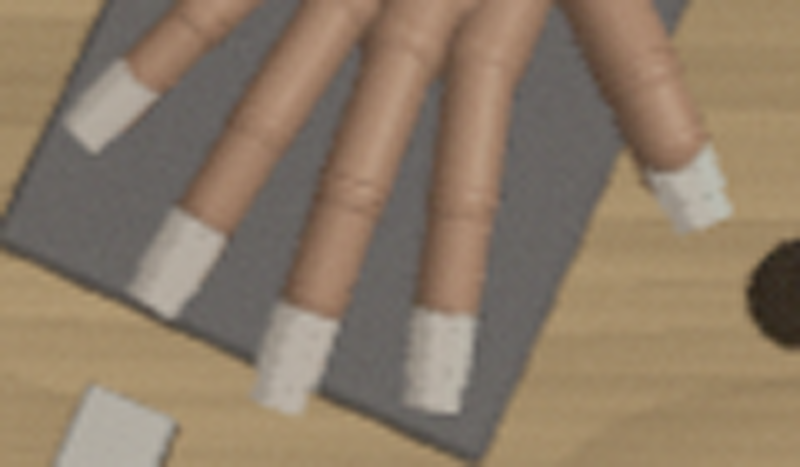

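The crops show the nails clearly. Middles in the top crop: little (112,107), ring (180,262), middle (297,358), index (441,362). In the scene crop: little (655,150), ring (500,98), middle (344,100), index (228,157). Next I'll triangulate them.

```bash
cat > h.py <<'E'
import numpy as np, cv2
from bench import ctrl
from scipy.spatial.transform import Rotation as Ro
def PK(n):
    c=ctrl.get_calibration(n); f=192/np.tan(np.radians(c["vertical_fov"])/2)
    return np.array([[f,0,c["cx"]],[0,f,c["cy"]],[0,0,1]])@np.c_[c["R"],c["t"]]
def tri(s,t):
    X=cv2.triangulatePoints(PK("scene"),PK("top"),np.array(s,float).T,np.array(t,float).T)
    return (X[:3]/X[3]).T
def onplane(px,z,n="top"):
    P=PK(n);H=P[:,[0,1,3]].copy();H[:,2]+=P[:,2]*z
    q=np.linalg.solve(H,[*px,1]);return q[:2]/q[2]
def delta(tcp,yawdir=None):
    s=ctrl.get_state();R=Ro.from_rotvec(s["tool_rot"])
    return R.inv().apply(np.array(tcp)-s["position"])/0.1
E
python3 - <<'E'
from h import *
n=["little","ring","middle","index","thumb"]
T=(np.array([(112,107),(180,262),(297,358),(441,362),(690,190)])+.5)/6.6667-.5+[210,175]
S=(np.array([(655,150),(500,98),(344,100),(228,157),(112,397)])+.5)/8-.5+[205,165]
X=tri(S,T)
for a,x,t in zip(n,X,T): print(a,x.round(4),onplane(t,.066).round(4))
print(np.linalg.norm(np.diff(X,axis=0),axis=1).round(4))
# finger dirs from top crop: nail base->free
for a,p,q in [("l",(140,75),(80,135)),("r",(203,217),(155,302)),("m",(312,308),(280,405)),("i",(444,312),(434,410))]:
    f=lambda c:onplane((np.array(c)+.5)/6.6667-.5+[210,175],.066)
    d=f(q)-f(p);print(a,np.degrees(np.arctan2(d[1],d[0])).round(1),np.linalg.norm(d).round(4))
s=ctrl.get_state();print(Ro.from_rotvec(s["tool_rot"]).as_matrix().round(3))
E
```

```text
little [0.5953 0.0901 0.0655] [0.5952 0.09  ]
ring [0.5553 0.0718 0.0655] [0.555  0.0714]
middle [0.5308 0.0407 0.0643] [0.5308 0.0408]
index [0.5305 0.0038 0.0638] [0.5303 0.0038]
thumb [ 0.5763 -0.0627  0.0539] [ 0.5756 -0.0603]
[0.044  0.0396 0.037  0.0814]
l 136.4 0.0221
r 151.8 0.0252
m 162.6 0.0262
i 174.7 0.0252
[[ 0.895  0.446 -0.001]
 [ 0.446 -0.895  0.002]
 [-0.    -0.002 -1.   ]]
```

Triangulated heights (64–66 mm) and spacings (44/40/37 mm) match the description. I'll move over at height, with the gripper closing on the way.

Emit:
{"fn": "play_rows", "kwargs": {
  "increments": [
    [[0.24,-0.19,0,0,0,0,-1],[0.48,-0.38,0,0,0,0,-1],[0.72,-0.57,0,0,0,0,-1],[0.95,-0.76,0,0,0,0,-1]]
  ],
  "squeeze": 5
}}

```text
time: 0.5
position: [0.3417, -0.4698, 0.2917]
tool_rot: [-3.057, -0.721, 0.0]
ft_force: [1.0, 0.6, -0.3]
grip_width: 0.72
grip_force: 0.0
```

Emit:
{"fn": "play_rows", "kwargs": {
  "increments": [
    [[0.24,-0.19,0,0,0,0,-1],[0.48,-0.38,0,0,0,0,-1],[0.72,-0.57,0,0,0,0,-1],[0.95,-0.76,0,0,0,0,-1]]
  ]
}}

```text
time: 0.9
position: [0.3926, -0.3593, 0.2919]
tool_rot: [-3.057, -0.721, 0.001]
ft_force: [1.0, -0.4, 0.3]
grip_width: 0.355
grip_force: 0.0
```

Emit:
{"fn": "play_rows", "kwargs": {
  "increments": [
    [[0.24,-0.19,0,0,0,0,-1],[0.48,-0.38,0,0,0,0,-1],[0.72,-0.57,0,0,0,0,-1],[0.95,-0.76,0,0,0,0,-1]]
  ]
}}

```text
time: 1.3
position: [0.4436, -0.249, 0.2919]
tool_rot: [-3.058, -0.721, 0.001]
ft_force: [0.0, 0.6, -0.9]
grip_width: 0.025
grip_force: 0.0
```

Emit:
{"fn": "play_rows", "kwargs": {
  "increments": [
    [[0.24,-0.19,0,0,0,0,-1],[0.48,-0.38,0,0,0,0,-1],[0.72,-0.57,0,0,0,0,-1],[0.95,-0.76,0,0,0,0,-1]]
  ]
}}

```text
time: 1.7
position: [0.4946, -0.1387, 0.2919]
tool_rot: [-3.058, -0.721, 0.001]
ft_force: [0.4, 0.1, 0.1]
grip_width: 0.006
grip_force: 0.0
```

Emit:
{"fn": "play_rows", "kwargs": {
  "increments": [
    [[0.24,-0.19,0,0,0,0,-1],[0.48,-0.38,0,0,0,0,-1],[0.72,-0.57,0,0,0,0,-1],[0.95,-0.76,0,0,0,0,-1]]
  ]
}}

```text
time: 2.1
position: [0.5457, -0.0284, 0.2918]
tool_rot: [-3.058, -0.72, 0.001]
ft_force: [0.9, 0.3, -0.2]
grip_width: 0.004
grip_force: 0.0
```

Emit:
{"fn": "play_rows", "kwargs": {
  "increments": [
    [[0,0,0,0,0,-0.09,-1],[0,0,0,0,0,-0.18,-1],[0,0,0,0,0,-0.27,-1],[0,0,0,0,0,-0.36,-1],[0,0,0,0,0,-0.43,-1],[0,0,0,0,0,-0.43,-1],[0,0,0,0,0,-0.43,-1]]
  ]
}}

```text
time: 2.8
position: [0.5454, -0.0296, 0.292]
tool_rot: [-2.648, -1.689, 0.001]
ft_force: [-0.4, -0.1, 1.1]
grip_width: 0.005
grip_force: 0.0
```

Run:
```python
from h import *
N=[(.5953,.0901),(.5553,.0718),(.5308,.0407),(.5305,.0038)];A=np.radians([136.4,151.8,162.6,174.7])
T=np.array(N)+.009*np.c_[np.cos(A),np.sin(A)]
s=ctrl.get_state();R=Ro.from_rotvec(s["tool_rot"])
p=s["position"]
for t in T:
    q=np.array([*t,p[2]]);print(t.round(4),(R.inv().apply(q-p)*10).round(3));p=q
print(s["position"],R.as_matrix().round(4))
```

```text
[0.5888 0.0963] [ 1.325 -0.138 -0.   ]
[0.5474 0.0761] [-0.358 -0.29   0.   ]
[0.5222 0.0434] [-0.402 -0.09   0.   ]
[0.5215 0.0046] [-0.354  0.157  0.   ]
[ 0.54538637 -0.0296349   0.29195035] [[ 4.217e-01  9.067e-01 -5.000e-04]
 [ 9.067e-01 -4.217e-01 -0.000e+00]
 [-2.000e-04 -5.000e-04 -1.000e+00]]
```

Emit:
{"fn": "play_rows", "kwargs": {
  "increments": [
    [[0.22,-0.02,0.2,0,0,0,-1],[0.44,-0.05,0.4,0,0,0,-1],[0.66,-0.07,0.6,0,0,0,-1]]
  ]
}}

```text
time: 3.1
position: [0.567, 0.0338, 0.2317]
tool_rot: [2.649, 1.689, 0.0]
ft_force: [0.4, -0.5, 0.2]
grip_width: 0.005
grip_force: 0.0
```

Emit:
{"fn": "play_rows", "kwargs": {
  "increments": [
    [[0.22,-0.02,0,0,0,0,-1],[0.44,-0.05,0,0,0,0,-1],[0.66,-0.07,0.0,0,0,0,-1],[0.66,-0.07,0.3,0,0,0,-1],[0.66,-0.07,0.6,0,0,0,-1],[0.66,-0.07,0.8,0,0,0,-1],[0.66,-0.07,0.8,0,0,0,-1],[0.66,-0.07,0.8,0,0,0,-1]]
  ]
}}

```text
time: 3.9
position: [0.5883, 0.0962, 0.1525]
tool_rot: [-2.647, -1.691, 0.0]
ft_force: [0.4, -0.4, 0.4]
grip_width: 0.004
grip_force: 0.0
```

Run:
```python
from h import *
a=ctrl.get_image("scene")[150:240,200:320];b=ctrl.get_image("top")[140:230,180:300]
cv2.imwrite("pics/c1.png",cv2.cvtColor(cv2.resize(np.vstack([a,b]),None,fx=3.3,fy=3.3,interpolation=cv2.INTER_CUBIC),cv2.COLOR_RGB2BGR))
s=ctrl.get_state();print(s["position"],s["ft_force"],delta([.5888,.0963,.133]))
```

```text
[0.58911442 0.09643024 0.15380519] [ 0.46249229 -0.56832723 -0.60033484] [-0.00276879 -0.00274998  0.2080431 ]
```

View pics/c1.png

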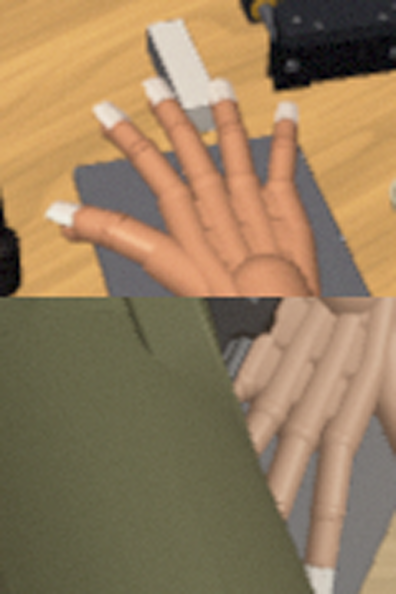

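The top view is blocked by the arm. In the scene crop a dark box appears above right of the little nail, and no fingertip is visible near it. I'll check the full view with the expected tip projected.

Run:
```python
from h import *
a=cv2.cvtColor(ctrl.get_image("scene"),cv2.COLOR_RGB2BGR)
P=PK("scene");s=ctrl.get_state();R=Ro.from_rotvec(s["tool_rot"])
for z in(0,.07):
    x=P@np.r_[s["position"]+R.apply([0,0,z]),1];x=x[:2]/x[2];print(z,x);cv2.drawMarker(a,tuple(int(v) for v in x.round()),(0,0,255),1,5)
cv2.imwrite("pics/c2.png",cv2.resize(a[60:260,180:440],None,fx=3,fy=3,interpolation=cv2.INTER_CUBIC))
```

```text
0 [289.550298   144.94229143]
0.07 [287.33877582 173.56371164]
```

View pics/c2.png

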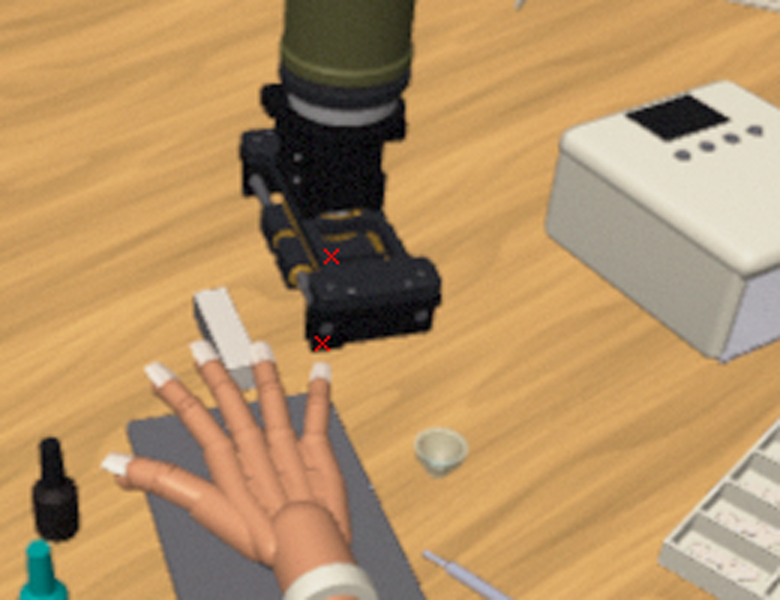

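The tip marker (322,343 in the crop) lies just behind the body's lower left corner, so the fingers are hidden by the gripper's near end. The pose agrees with the picture. I'll check the body's clearance over the wrist.

Run:
```python
from h import *
print(tri([(290,248),(283,231)],[(296,107),(290,127)]).round(3))
P=PK("scene");x=P@np.r_[.5888+.086,.0963-.04,.152,1];print(x[:2]/x[2])
```

```text
[[ 0.741 -0.03   0.082]
 [ 0.706 -0.018  0.086]]
[304.80561842 176.35944351]
```

Emit:
{"fn": "play_rows", "kwargs": {
  "increments": [
    [[0,0,0.04,0,0,0,-1],[0,0,0.08,0,0,0,-1],[0,0,0.11,0,0,0,-1],[0,0,0.14,0,0,0,-1],[0,0,0.14,0,0,0,-1],[0,0,0.14,0,0,0,-1]]
  ]
}}

```text
time: 4.65
position: [0.5881, 0.0962, 0.1381]
tool_rot: [-2.646, -1.693, 0.0]
ft_force: [0.7, 0.6, -0.1]
grip_width: 0.006
grip_force: 0.0
```

Emit:
{"fn": "play_rows", "kwargs": {
  "increments": [
    [[0,0,0.01,0,0,0,-1],[0,0,0.02,0,0,0,-1],[0,0,0.03,0,0,0,-1],[0,0,0.04,0,0,0,-1],[0,0,0.05,0,0,0,-1],[0,0,0.05,0,0,0,-1],[0,0,0.05,0,0,0,-1],[0,0,0.05,0,0,0,-1]]
  ]
}}

```text
time: 5.45
position: [0.5882, 0.0963, 0.1334]
tool_rot: [2.646, 1.693, 0.0]
ft_force: [-0.4, 1.2, 2.1]
grip_width: 0.006
grip_force: 1.0
```

Emit:
{"fn": "play_rows", "kwargs": {
  "increments": [
    [[0,0,0,0,0,0,-1]]
  ]
}}

```text
time: 5.55
position: [0.5882, 0.0963, 0.1333]
tool_rot: [2.646, 1.693, 0.0]
ft_force: [-0.4, 0.4, 2.5]
grip_width: 0.008
grip_force: 1.0
```

Emit:
{"fn": "play_rows", "kwargs": {
  "increments": [
    [[0,0,0,0,0,0,-1]]
  ]
}}

```text
time: 5.65
position: [0.5882, 0.0963, 0.1333]
tool_rot: [2.646, 1.693, 0.0]
ft_force: [0.5, 1.1, 1.6]
grip_width: 0.006
grip_force: 1.1
```

Emit:
{"fn": "play_rows", "kwargs": {
  "increments": [
    [[0,0,0,0,0,0,-1]]
  ]
}}

```text
time: 5.75
position: [0.5882, 0.0963, 0.1333]
tool_rot: [2.646, 1.693, 0.0]
ft_force: [0.1, 1.0, 2.6]
grip_width: 0.007
grip_force: 1.1
```

Emit:
{"fn": "play_rows", "kwargs": {
  "increments": [
    [[0,0,0,0,0,0,-1]]
  ]
}}

```text
time: 5.85
position: [0.5882, 0.0963, 0.1333]
tool_rot: [2.646, 1.693, 0.0]
ft_force: [-0.4, 0.8, 1.0]
grip_width: 0.008
grip_force: 1.1
```

Steady ~2 N on the little nail at the predicted height. Lifting clear and moving to the ring.

Emit:
{"fn": "play_rows", "kwargs": {
  "increments": [
    [[0,0,-0.1,0,0,0,-1],[0,0,-0.3,0,0,0,-1],[0,0,-0.3,0,0,0,-1],[-0.18,-0.14,-0.3,0,0,0,-1],[-0.35,-0.28,-0.3,0,0,0,-1],[-0.35,-0.28,-0.3,0,0,0,-1],[-0.35,-0.28,-0.15,0,0,0,-1],[-0.35,-0.28,-0.06,0,0,0,-1]]
  ]
}}

```text
time: 6.65
position: [0.5482, 0.0762, 0.1378]
tool_rot: [-2.646, -1.693, 0.0]
ft_force: [-0.8, -0.9, -0.3]
grip_width: 0.006
grip_force: 0.0
```

Emit:
{"fn": "play_rows", "kwargs": {
  "increments": [
    [[0,0,0,0,0,0,-1],[0,0,0.02,0,0,0,-1],[0,0,0.03,0,0,0,-1],[0,0,0.04,0,0,0,-1],[0,0,0.05,0,0,0,-1],[0,0,0.06,0,0,0,-1],[0,0,0.06,0,0,0,-1],[0,0,0.06,0,0,0,-1]]
  ]
}}

```text
time: 7.45
position: [0.5481, 0.0765, 0.1335]
tool_rot: [-2.646, -1.693, -0.001]
ft_force: [-0.8, 1.0, 1.6]
grip_width: 0.007
grip_force: 1.2
```

Emit:
{"fn": "play_rows", "kwargs": {
  "increments": [
    [[0,0,0,0,0,0,-1]]
  ]
}}

```text
time: 7.55
position: [0.5481, 0.0765, 0.1335]
tool_rot: [-2.646, -1.693, -0.001]
ft_force: [-0.8, 2.6, 2.5]
grip_width: 0.004
grip_force: 1.3
```

Emit:
{"fn": "play_rows", "kwargs": {
  "increments": [
    [[0,0,0,0,0,0,-1]]
  ]
}}

```text
time: 7.65
position: [0.5481, 0.0764, 0.1334]
tool_rot: [-2.646, -1.693, -0.001]
ft_force: [-0.2, 2.3, 3.4]
grip_width: 0.005
grip_force: 1.3
```

Emit:
{"fn": "play_rows", "kwargs": {
  "increments": [
    [[0,0,0,0,0,0,-1]]
  ]
}}

```text
time: 7.75
position: [0.5482, 0.0763, 0.1334]
tool_rot: [-2.646, -1.693, -0.001]
ft_force: [-0.4, 2.6, 2.6]
grip_width: 0.007
grip_force: 1.3
```

Emit:
{"fn": "play_rows", "kwargs": {
  "increments": [
    [[0,0,-0.1,0,0,0,-1],[0,0,-0.3,0,0,0,-1],[0,0,-0.3,0,0,0,-1],[-0.2,-0.05,-0.3,0,0,0,-1],[-0.41,-0.1,-0.3,0,0,0,-1],[-0.41,-0.1,-0.3,0,0,0,-1],[-0.41,-0.1,-0.15,0,0,0,-1],[-0.41,-0.1,-0.06,0,0,0,-1]]
  ]
}}

```text
time: 8.55
position: [0.5217, 0.0434, 0.1378]
tool_rot: [-2.646, -1.693, 0.001]
ft_force: [0.5, -0.4, -0.2]
grip_width: 0.002
grip_force: 0.0
```

Emit:
{"fn": "play_rows", "kwargs": {
  "increments": [
    [[0,0,0,0,0,0,-1],[0,0,0.02,0,0,0,-1],[0,0,0.03,0,0,0,-1],[0,0,0.04,0,0,0,-1],[0,0,0.05,0,0,0,-1],[0,0,0.06,0,0,0,-1],[0,0,0.06,0,0,0,-1],[0,0,0.06,0,0,0,-1]]
  ]
}}

```text
time: 9.35
position: [0.5219, 0.0435, 0.1335]
tool_rot: [-2.646, -1.693, -0.001]
ft_force: [0.1, 1.8, 2.2]
grip_width: 0.008
grip_force: 1.2
```

Emit:
{"fn": "play_rows", "kwargs": {
  "increments": [
    [[0,0,0,0,0,0,-1]]
  ]
}}

```text
time: 9.45
position: [0.5219, 0.0434, 0.1334]
tool_rot: [2.646, 1.693, 0.001]
ft_force: [-1.0, 1.4, 3.1]
grip_width: 0.005
grip_force: 1.2
```

Emit:
{"fn": "play_rows", "kwargs": {
  "increments": [
    [[0,0,0,0,0,0,-1]]
  ]
}}

```text
time: 9.55
position: [0.5219, 0.0433, 0.1334]
tool_rot: [2.646, 1.693, 0.001]
ft_force: [-0.1, 1.4, 2.7]
grip_width: 0.003
grip_force: 1.2
```

Emit:
{"fn": "play_rows", "kwargs": {
  "increments": [
    [[0,0,0,0,0,0,-1]]
  ]
}}

```text
time: 9.65
position: [0.522, 0.0432, 0.1334]
tool_rot: [2.646, 1.693, 0.001]
ft_force: [-0.8, 2.4, 2.0]
grip_width: 0.006
grip_force: 1.2
```

Emit:
{"fn": "play_rows", "kwargs": {
  "increments": [
    [[0,0,-0.1,0,0,0,-1],[0,0,-0.3,0,0,0,-1],[0,0,-0.3,0,0,0,-1],[-0.18,0.08,-0.3,0,0,0,-1],[-0.35,0.16,-0.3,0,0,0,-1],[-0.35,0.16,-0.3,0,0,0,-1],[-0.35,0.16,-0.15,0,0,0,-1],[-0.35,0.16,-0.06,0,0,0,-1]]
  ]
}}

```text
time: 10.45
position: [0.521, 0.0054, 0.1376]
tool_rot: [-2.645, -1.694, 0.001]
ft_force: [-1.7, -0.6, 0.1]
grip_width: 0.005
grip_force: 0.0
```

Emit:
{"fn": "play_rows", "kwargs": {
  "increments": [
    [[0,0,0,0,0,0,-1],[0,0,0.02,0,0,0,-1],[0,0,0.03,0,0,0,-1],[0,0,0.04,0,0,0,-1],[0,0,0.05,0,0,0,-1],[0,0,0.06,0,0,0,-1],[0,0,0.06,0,0,0,-1],[0,0,0.06,0,0,0,-1]]
  ]
}}

```text
time: 11.25
position: [0.5218, 0.0049, 0.1334]
tool_rot: [-2.646, -1.693, -0.001]
ft_force: [-1.1, 1.1, 2.8]
grip_width: 0.003
grip_force: 1.2
```

Emit:
{"fn": "play_rows", "kwargs": {
  "increments": [
    [[0,0,0,0,0,0,-1]]
  ]
}}

```text
time: 11.35
position: [0.5218, 0.0049, 0.1334]
tool_rot: [-2.646, -1.693, -0.001]
ft_force: [-0.9, 1.5, 2.7]
grip_width: 0.005
grip_force: 1.2
```

Emit:
{"fn": "play_rows", "kwargs": {
  "increments": [
    [[0,0,0,0,0,0,-1]]
  ]
}}

```text
time: 11.45
position: [0.5217, 0.0048, 0.1333]
tool_rot: [-2.646, -1.693, -0.0]
ft_force: [-0.9, 1.6, 2.3]
grip_width: 0.008
grip_force: 1.2
```

Emit:
{"fn": "play_rows", "kwargs": {
  "increments": [
    [[0,0,0,0,0,0,-1]]
  ]
}}

```text
time: 11.55
position: [0.5217, 0.0048, 0.1333]
tool_rot: [-2.646, -1.693, -0.0]
ft_force: [-0.9, 2.0, 2.5]
grip_width: 0.004
grip_force: 1.2
```

All four touched. Lifting clear, then a last look.

Emit:
{"fn": "play_rows", "kwargs": {
  "increments": [
    [[0,0,-0.1,0,0,0,-1],[0,0,-0.4,0,0,0,-1],[0,0,-0.8,0,0,0,-1],[0,0,-1,0,0,0,-1],[0,0,-1,0,0,0,-1],[0,0,-1,0,0,0,-1],[0,0,-1,0,0,0,-1]]
  ]
}}

```text
time: 12.25
position: [0.5209, 0.0041, 0.2321]
tool_rot: [-2.646, -1.692, 0.003]
ft_force: [0.0, 0.1, -0.6]
grip_width: 0.006
grip_force: 0.0
```

Run:
```python
from h import *
a=cv2.cvtColor(ctrl.get_image("scene"),cv2.COLOR_RGB2BGR)[160:290,140:400]
b=cv2.imread("pics/scene0.png")[160:290,140:400]
cv2.imwrite("pics/end.png",cv2.resize(np.vstack([b,a]),None,fx=2.3,fy=2.3))
```

```text
(no output)
```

View pics/end.png

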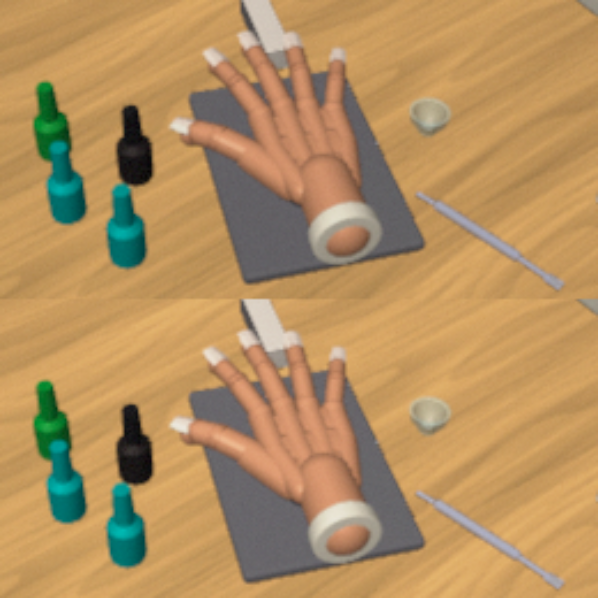

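Before (top half) and after (bottom half) look identical: the hand plate, dark bottle, dish and pusher are all in place. Handing in.

```bash
python3 -c "
from bench import ctrl
print(ctrl.close_job())"
```

```text
the job is handed in; nothing more can be done
None
```

I touched the little, ring, middle and index nails in that order at about 2–3 N each and lifted clear after each one. The before and after scene pictures show nothing displaced, and the job is handed in, but no verdict was returned.

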